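Unstack the painted bee-house parts onto their drying rests

TASK

Take the stack of painted plywood bee-house parts apart and set each part down, painted face up, on the drying rest with the paint pot and strips of its own colour, lying flat across both strips, centred on the rest and lengthwise along it. Keep the parts about level on the way and do not drop any, leave the glue bottle and the brush jar standing where they are, and let go of everything at the end.

Things in the scene. Friction and masses are not known exactly. Their poses are not given: they have to be found in the camera images.
- back_board: Painted plywood part: the purple back board, 180 x 64 x 18 mm, 0.14 kg, with two small dark dots near its ends; bottom of the stack, lying on the bench. Painted face up, raw plywood edges. Origin: centre of its underside; x along its length, y across its width, z up out of the painted face.
- side_board: Painted plywood part: the orange side board, 100 x 44 x 18 mm, 0.07 kg; second layer, lying crosswise on the purple board, its centre about 52 mm from that board's centre towards one end (which end changes). Painted face up, raw plywood edges. Origin: centre of its underside; x along its length, y across its width, z up out of the painted face.
- floor_board: Painted plywood part: the green floor board, 100 x 44 x 18 mm, 0.07 kg; second layer, like the orange board but towards the other end of the purple board. Painted face up, raw plywood edges. Origin: centre of its underside; x along its length, y across its width, z up out of the painted face.
- roof_strip: Painted plywood part: the white roof strip, 130 x 40 x 18 mm, 0.08 kg; top of the stack, lying along the purple board and bridging the orange and green boards, its underside 36 mm above the bench. Painted face up, raw plywood edges. Origin: centre of its underside; x along its length, y across its width, z up out of the painted face.
- purple_rest: The purple drying rest, fixed: plywood base 130 (x) x 70 (y) x 6 mm with two purple strips across it at x = -30 and +30 mm, each 12 x 70 x 10 mm, tops 16 mm above the bench; purple paint pot, 32 mm wide, its top 34 mm above the bench, fixed on a tab at x = 48, y = -60 mm. Origin: on the bench under the middle of the base, midway between the strips; x along the rest, y along the strips, z up.
- orange_rest: The orange drying rest, fixed: plywood base 130 (x) x 70 (y) x 6 mm with two orange strips across it at x = -30 and +30 mm, each 12 x 70 x 10 mm, tops 16 mm above the bench; orange paint pot, 32 mm wide, its top 34 mm above the bench, fixed on a tab at x = 48, y = -60 mm. Origin: on the bench under the middle of the base, midway between the strips; x along the rest, y along the strips, z up.
- green_rest: The green drying rest, fixed: plywood base 130 (x) x 70 (y) x 6 mm with two green strips across it at x = -30 and +30 mm, each 12 x 70 x 10 mm, tops 16 mm above the bench; green paint pot, 32 mm wide, its top 34 mm above the bench, fixed on a tab at x = 48, y = -60 mm. Origin: on the bench under the middle of the base, midway between the strips; x along the rest, y along the strips, z up.
- white_rest: The white drying rest, fixed: plywood base 130 (x) x 70 (y) x 6 mm with two white strips across it at x = -30 and +30 mm, each 12 x 70 x 10 mm, tops 16 mm above the bench; white paint pot, 32 mm wide, its top 34 mm above the bench, fixed on a tab at x = 48, y = -60 mm. Origin: on the bench under the middle of the base, midway between the strips; x along the rest, y along the strips, z up.
- glue_bottle: Loose yellow glue bottle with a red cap, 52 mm wide, 150 mm tall, standing upright beyond the work. Bystander. Origin: centre of its underside.
- brush_jar: Loose green glass jar, 72 mm wide, 90 mm tall, with three brushes that stand up to 180 mm. Bystander, at the left side. Origin: centre of its underside.
Mind the look-alikes: they are no part of the job. What is shaped like the roof_strip but blue is not meant. What is shaped like the side_board but yellow is not meant.

How it is judged:
By the outcome, as a careful person would: the job done as asked, in the order asked, and still so for the second after the job is handed in, with the robot touching nothing.
It also fails if it takes over 104 s, if anything falls off the work surface, if the arm or the gripper's body presses on something with over 40 N, if the wrist force passes 120 N, or if a joint passes its speed limit or range.

ROBOT

A 7-joint arm with a two-finger parallel gripper is mounted at the origin on the work surface. World frame = base frame: x ahead of the robot, y to its left, z up, the work surface at z = 0. Lengths are in m, angles in rad, forces in N, time in s.
With the tool pointing down it reaches from about 0.425 to 1.025 m from the base axis. Payload 9.4 kg.
Tool frame: the origin (TCP) lies at the very end of the fingers, on their centre line; the grasp point (between the pads) lies 19 mm behind it; z points along the fingers, x is the direction in which the jaws open and shut, and the axes are right-handed (so a half turn about z gives the same grasp; the last joint's range is limited). The gripper opens to 93 mm and grips with 3 to 60 N. Pads are 15 mm wide; open, the fingers measure 128 mm over their backs; the gripper's body (75 mm by 188 mm) begins 65 mm behind the grasp point.
Start: joints at [1.25, 0.599, -0.003, 1.599, 0.002, 0.943, -0.08], TCP at [0.175, -0.704, 0.219] pointing down, gripper open.
Joint ranges: [-2.57, 2.57], [-0.35, 1.97], [-1.29, 1.29], [0.11, 2.56], [-1.05, 4.19], [0.11, 1.86], [-2.63, 2.63]. Speed limits (rad/s): [2.22, 2.22, 3.01, 3.01, 3.14, 3.14, 3.14].

INTERFACE

Orientations are given as [roll, pitch, yaw] about the fixed x, y, z axes, in that order (R = Rz(yaw) Ry(pitch) Rx(roll)).
In Python, from cell import * gives the robot as it stands. Calls block until the motion is done:
- move_pose(position, orientation): joint-space move of the TCP to a pose.
- movel(position, v=0.15, ori=None, force_limit=None): straight line of the TCP; ori=None keeps the orientation; v is the mean speed in m/s. With force_limit (N) it stops when the force on the tool has changed by that much, and returns True; else False.
- move_j(angles): joint-space move.
- open_jaws() and grab(grasp_force=None): open the fingers fully, or close them until they stop; grasp_force is the grip in N (None keeps the last).
- hold(seconds).
- inverse_kinematics(position, orientation): joint angles nearest the present ones, or None.
- grab_frame(name): name is "scene" or "top" or "wrist"; returns a dict with "image" (400x640x3 uint8, blue, green, red), "range_z" (400x640 float32, m along the optical axis (not along the pixel's ray), 0 where there is no reading), "camera_matrix" (3x3 intrinsics, pixels), "k1" (the pictures are not rectified: a ray, as slopes to the right and down, at radius r is drawn at 1 + k1 r^2 times it, then the intrinsics apply), "R" (3x3) and "t" (3): a world point X has camera coordinates R X + t; the wrist camera has in their place "mount" (4x4, takes a point from camera to tool coordinates, whose origin is the TCP and whose axes are the tool frame's). Camera axes: x right, y down, z forward; pixel columns grow to the right and rows downward; lengths in m; the calibration is good to about 2 mm. A picture is of the moment at which its call begins: read the wrist's pose just before it.
A pose or a line that the arm cannot do raises MotionError and nothing moves.
- sign_off(): hands the job in, once; it reports no verdict.
Readings, each from a call of its own:
- current_time(): time.
- current_joint_pos(): joint angles.
- current_joint_velocities(): joint speeds.
- current_joint_efforts(): joint torques, N m.
- current_eef_pos(): TCP position.
- current_tcp_rot(): TCP orientation.
- current_contact_force(): force on the tool from outside, world axes, zero at the start.
- current_ft_torque(): the same for the moment, N m.
- current_opening(): finger opening in m.
Only numpy, scipy, OpenCV 4.12 (cv2) and the standard library are available. Lean on these libraries where they do the work, as an engineer would, in place of code of your own. Each camera call takes 0.05 s, during which the arm holds its last target.

## Working session

There is one attempt and no reset: what is moved stays moved. The work goes in short steps, each a Python script; the robot and the scene stay as the last script left them, time stands still between calls to the robot, and variables do not carry over. Pictures are saved under pics/ and viewed, and the job is handed in when it is done.

```bash
ls; mkdir -p pics
python3 - <<'E'
from cell import *
import cv2,numpy as np,pickle
for n in ["scene","top"]:
    f=grab_frame(n); cv2.imwrite(f"pics/{n}0.png",f["image"]); pickle.dump(f,open(f"{n}0.pkl","wb"))
    print(n,f["camera_matrix"],f["k1"],f["R"],f["t"])
print(current_time(),current_tcp_rot(),current_opening())
E
```

```text
pics
scene [[368.49593761   0.         320.82608932]
 [  0.         368.49593761 197.86624406]
 [  0.           0.           1.        ]] -0.0475446664361791 [[ 0.38024965  0.92488271 -0.00147559]
 [ 0.68186175 -0.28141297 -0.67518241]
 [-0.62487979  0.25573173 -0.73764933]] [-0.25760864 -0.30157925  1.19755111]
top [[466.72103513   0.         310.20133048]
 [  0.         466.72103513 196.50405739]
 [  0.           0.           1.        ]] -0.12773372050342163 [[ 0.00691697 -0.99996475  0.00476039]
 [-0.99569548 -0.00732729 -0.09239496]
 [ 0.09242658 -0.0041008  -0.99571106]] [0.06792921 0.53190909 1.13347466]
0.1 [ 3.14145545e+00  1.38165331e-03 -1.32695410e+00] 0.0931856601976703
```

View pics/top0.png

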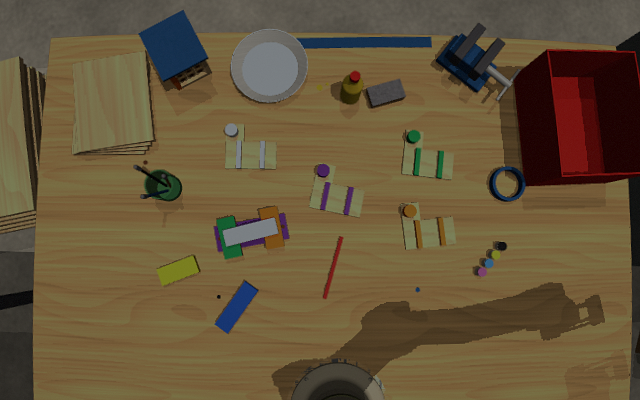

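View pics/scene0.png

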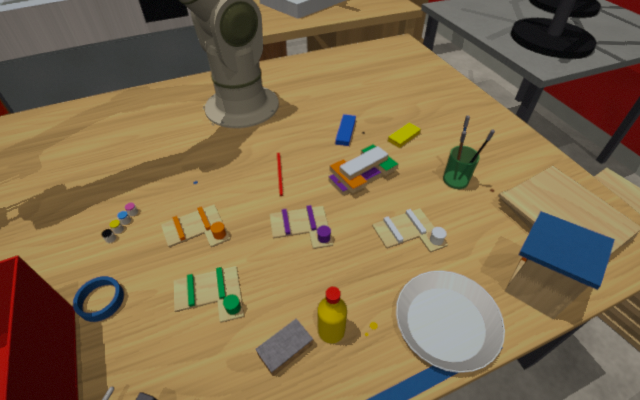

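The top view shows the stack around (252,231), with the purple rest at (337,198), white at (250,154), orange at (428,233) and green at (427,164). Next I'll enlarge it.

```bash
cat > h.py <<'E'
import numpy as np,cv2,pickle
from scipy.spatial.transform import Rotation as Ro
def undist(f,uv):
    K=f["camera_matrix"];uv=np.atleast_2d(uv).astype(float)
    d=(uv-[K[0,2],K[1,2]])/[K[0,0],K[1,1]]
    u=d.copy()
    for _ in range(20): u=d/(1+f["k1"]*(u**2).sum(1,keepdims=True))
    return u
def px2w(f,uv,z):
    u=undist(f,uv);R=f["R"];t=f["t"]
    c=-R.T@t; rays=np.c_[u,np.ones(len(u))]@R
    z=np.broadcast_to(z,len(u)); s=(z-c[2])/rays[:,2]
    return c+rays*s[:,None]
def w2px(f,X):
    X=np.atleast_2d(X);p=X@f["R"].T+f["t"];u=p[:,:2]/p[:,2:]
    K=f["camera_matrix"]
    u=u*(1+f["k1"]*(u**2).sum(1,keepdims=True))
    return u*[K[0,0],K[1,1]]+[K[0,2],K[1,2]]
def wristpose(f,pos,rpy):
    T=np.eye(4);T[:3,:3]=Ro.from_euler('xyz',rpy).as_matrix();T[:3,3]=pos
    M=np.linalg.inv(T@f["mount"]); f["R"]=M[:3,:3];f["t"]=M[:3,3];return f
E
python3 - <<'E'
from h import *
f=pickle.load(open("top0.pkl","rb"));im=f["image"]
c=im[120:260,200:310];cv2.imwrite("pics/c1.png",cv2.resize(c,None,fx=5,fy=4.2*5/4.2,interpolation=cv2.INTER_CUBIC)[:600] if 0 else cv2.resize(c[80:],None,fx=7,fy=7,interpolation=cv2.INTER_CUBIC))
c=im[120:260,220:380];cv2.imwrite("pics/c2.png",cv2.resize(im[115:225,220:380],None,fx=5,fy=5,interpolation=cv2.INTER_CUBIC))
cv2.imwrite("pics/c3.png",cv2.resize(im[125:260,390:470],None,fx=4.4,fy=4.4,interpolation=cv2.INTER_CUBIC))
E
```

```text
(no output)
```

View pics/c1.png

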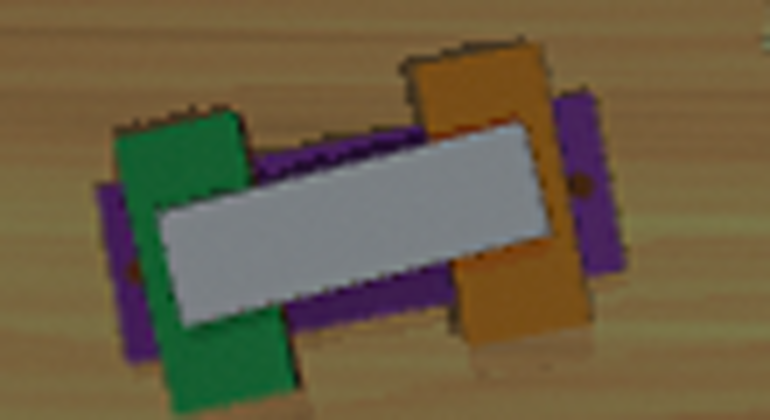

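View pics/c2.png

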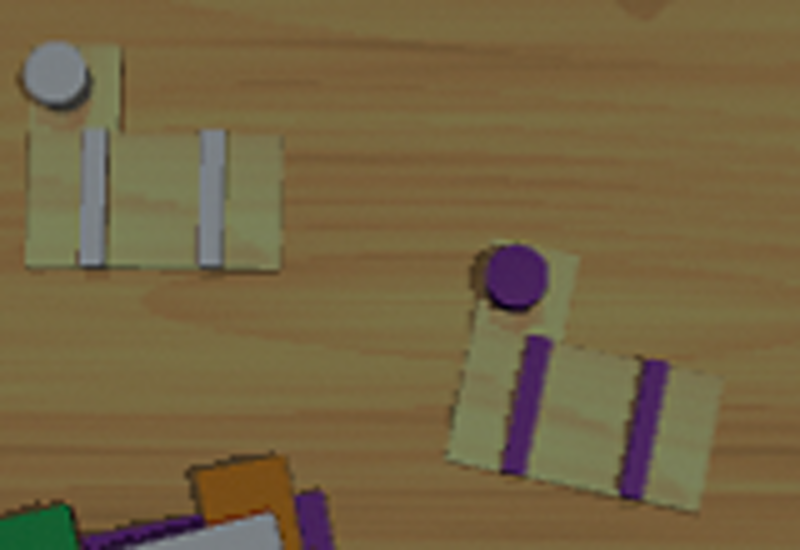

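View pics/c3.png

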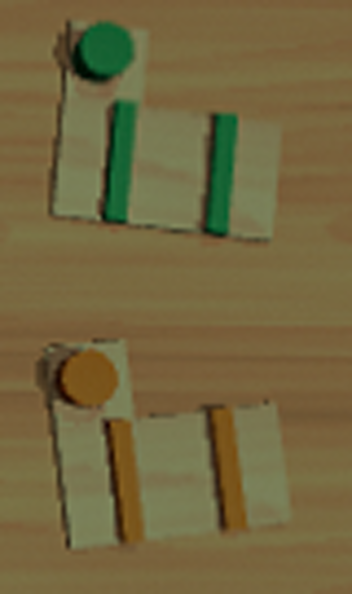

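```bash
cat > m.py <<'E'
from h import *
f=pickle.load(open("top0.pkl","rb"))
def cr(p,s,o): return (np.array(p,float)+.5)/s-.5+np.array(o)
rest={"white":(5,(220,115),[(84,129),(107,129),(104,265),(80,265),(202,130),(224,130),(222,266),(199,266)]),
"purple":(5,(220,115),[(528,336),(552,339),(526,474),(503,472),(643,360),(668,362),(643,499),(620,497)]),
"green":(4.4,(390,125),[(115,101),(136,101),(127,221),(104,221),(214,114),(237,116),(228,235),(205,233)]),
"orange":(4.4,(390,125),[(107,420),(130,420),(143,541),(121,543),(210,407),(231,407),(245,528),(223,530)])}
part={"purple":(.018,180,64,[(97,186),(598,92),(627,270),(128,364)]),
"white":(.054,130,40,[(160,212),(521,122),(550,235),(187,328)]),
"orange":(.036,44,100,[(412,63),(540,42),(592,323),(470,345)]),
"green":(.036,44,100,[(115,133),(237,108),(299,386),(175,413)])}
def fit(W,M):
    W=W[:,:2];M=np.array(M)/1000
    a=W-W.mean(0);b=M-M.mean(0)
    U,S,Vt=np.linalg.svd(b.T@a);D=np.diag([1,np.sign(np.linalg.det(Vt.T@U.T))]);R=Vt.T@D@U.T
    t=W.mean(0)-R@M.mean(0)
    return t,np.degrees(np.arctan2(R[1,0],R[0,0])),np.abs(W-(M@R.T+t)).max()*1000
print("rests; x axis = image left")
for k,(s,o,p) in rest.items():
    M=[(36,-35),(24,-35),(24,35),(36,35),(-24,-35),(-36,-35),(-36,35),(-24,35)]
    print(k,fit(px2w(f,cr(p,s,o),.016),M))
for k,(z,l,w,p) in part.items():
    M=[(-l/2,w/2),(l/2,w/2),(l/2,-w/2),(-l/2,-w/2)]   # model x to image right
    W=px2w(f,cr(p,7,(200,200)),z); print(k,fit(W,M))
    d=cr(p,7,(200,200)).mean(0).astype(int); 
    print("   sides",[round(1000*np.linalg.norm(W[i]-W[i-1]),1) for i in range(4)], "depth z",(lambda u,r:(np.r_[u*r,r]-f["t"])@f["R"])(undist(f,[d])[0],f["range_z"][d[1],d[0]]))
E
python3 m.py
```

```text
rests; x axis = image left
white (array([0.63883405, 0.22423661]), np.float64(89.91309835047811), np.float64(0.5485856231968456))
purple (array([0.52883374, 0.00544398]), np.float64(79.40763490103105), np.float64(1.3257043364029442))
green (array([ 0.62075216, -0.22837875]), np.float64(83.81690388291275), np.float64(1.4477337594712147))
orange (array([ 0.44391885, -0.22864391]), np.float64(96.31999842872122), np.float64(1.2270155463065535))
purple (array([0.44204215, 0.21741483]), np.float64(-78.91654613202829), np.float64(1.138882845947542))
   sides [np.float64(64.2), np.float64(181.7), np.float64(64.0), np.float64(180.3)] depth z [0.44187058 0.21375077 0.05338023]
white (array([0.44276481, 0.2156967 ]), np.float64(-75.31120658090198), np.float64(0.8246076309567363))
   sides [np.float64(41.0), np.float64(128.3), np.float64(40.1), np.float64(128.9)] depth z [0.44424576 0.21616243 0.05372953]
orange (array([0.45450448, 0.16589229]), np.float64(-78.43652653414135), np.float64(1.0978778682955714))
   sides [np.float64(100.6), np.float64(45.5), np.float64(99.8), np.float64(43.2)] depth z [0.45438601 0.16586408 0.05103772]
green (array([0.43021725, 0.2696755 ]), np.float64(-76.65854296174811), np.float64(0.5791126959664994))
   sides [np.float64(100.2), np.float64(43.9), np.float64(99.6), np.float64(44.4)] depth z [0.43172213 0.26701611 0.05229761]
```

Run:
```python
from cell import *
from h import *
print(current_time())
move_pose([.443,.216,.26],[np.pi,0,np.radians(14.7)])
p,r=current_eef_pos(),current_tcp_rot()
f=wristpose(grab_frame("wrist"),p,r);pickle.dump(f,open("w0.pkl","wb"));cv2.imwrite("pics/w0.png",f["image"])
print(current_time(),p,r,current_joint_pos(), f["k1"])
```

```text
0.1
3.4917 [0.44336867 0.2154618  0.25986741] [3.14146766e+00 2.26698475e-04 2.55277830e-01] [ 0.28473905  0.50381898 -1.20443757  2.02616901  0.5652455   0.99999773
 -0.94796857] -0.05938180090662625
```

View pics/w0.png

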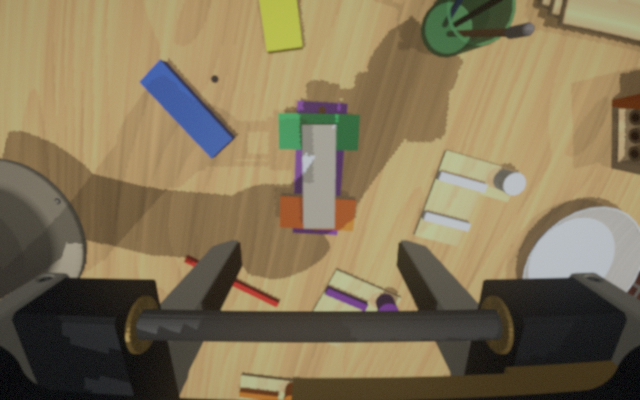

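Run:
```python
from h import *
f=pickle.load(open("w0.pkl","rb"));im=f["image"].copy()
def rect(c,a,l,w,z):
    a=np.radians(a);R=np.array([[np.cos(a),-np.sin(a)],[np.sin(a),np.cos(a)]])
    P=np.array([(-l,-w),(l,-w),(l,w),(-l,w)])/2000@R.T+c
    return w2px(f,np.c_[P,np.full(4,z)])
im=cv2.resize(im,None,fx=4,fy=4,interpolation=cv2.INTER_CUBIC)
def dr(*a): cv2.polylines(im,[np.round((rect(*a)+.5)*4-.5).astype(int)],True,(0,0,0),1)
dr((.4428,.2157),-75.3,130,40,.054);dr((.4545,.1659),-78.4,44,100,.036);dr((.4302,.2697),-76.7,44,100,.036);dr((.442,.2174),-78.9,180,64,.018)
for c,a in [((.6388,.2242),89.9),((.5288,.0054),79.4)]:
    a_=np.radians(a)
    for s in(-.03,.03): dr(np.array(c)+s*np.array([np.cos(a_),np.sin(a_)]),a,12,70,.016)
cv2.imwrite("pics/ov.png",im[380:960,1080:1880])
cv2.imwrite("pics/ov2.png",im[580:1160,1640:2120])
```

```text
(no output)
```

View pics/ov.png

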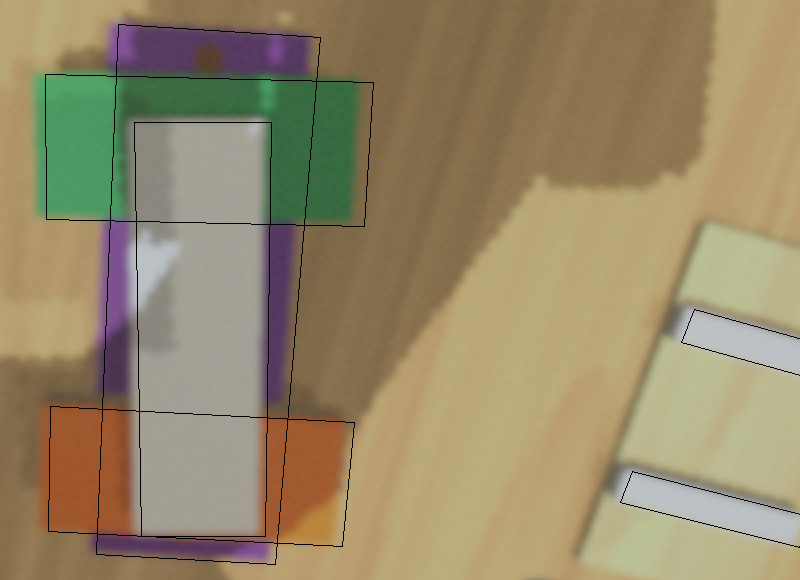

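View pics/ov2.png

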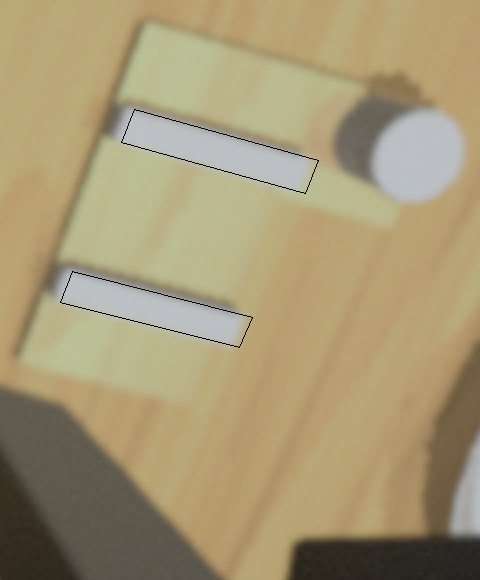

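Run:
```python
from h import *
f=pickle.load(open("w0.pkl","rb"));im=f["image"]
R=f["R"];t=f["t"];M=np.linalg.inv(f["mount"])
print(f["mount"].round(4))
g={"camera_matrix":f["camera_matrix"],"k1":f["k1"],"R":M[:3,:3],"t":M[:3,3]}
P=w2px(g,np.array([[0,0,0],[.0466,0,0],[-.0466,0,0],[.0466,.0075,0],[-.0466,.0075,0],[.0466,-.0075,0],[-.0466,-.0075,0]]));print(P.round(1))
c=cv2.resize(im[200:300,180:460],None,fx=2.85,fy=2.85,interpolation=cv2.INTER_CUBIC)
for p in P: cv2.circle(c,tuple(int(x) for x in ((p-[180,200])+.5)*2.85),2,(0,0,255),-1)
cv2.imwrite("pics/tip.png",c)
```

```text
[[ 1.000e+00 -2.000e-04 -2.000e-04 -2.000e-03]
 [ 3.000e-04  9.563e-01  2.925e-01 -8.190e-02]
 [ 2.000e-04 -2.925e-01  9.563e-01 -1.653e-01]
 [ 0.000e+00  0.000e+00  0.000e+00  1.000e+00]]
[[322.4 254.8]
 [400.8 254.6]
 [244.  254.6]
 [399.7 265.8]
 [244.9 265.9]
 [401.8 243. ]
 [243.  243.1]]
```

View pics/tip.png

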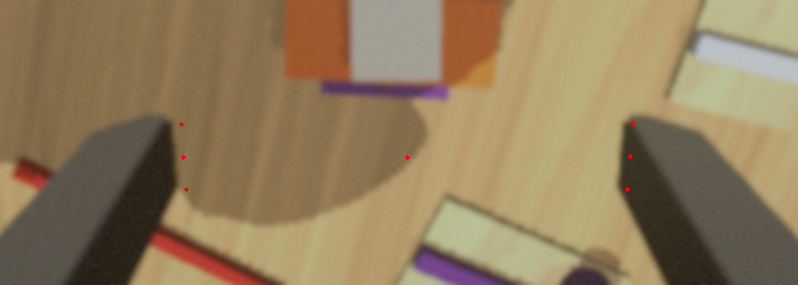

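The overlay shows the wrist calibration sits about 1.7 mm off in tool x, judged against the fingertips. With that removed, the top estimates are within about 1.5 mm, so I'll apply a small correction. I'll also go to a centred-elbow posture before picking the white strip.

```bash
cat > act.py <<'E'
from cell import *
from h import *
D=np.array([-.0013,-.0005])
RA=np.radians
PI=np.pi
def ori(y): return [PI,0,RA(y)]
def pick(xy,yaw,z,F=25,hover=.12):
    movel([*xy,hover],v=.3,ori=ori(yaw))
    hit=movel([*xy,z],v=.12,force_limit=12)
    if hit: print("HIT",current_eef_pos())
    grab(F); hold(.15)
    print("open",current_opening(),"z",current_eef_pos()[2],"t",current_time())
def place(xy,yaw,zp,mid=None,hz=.12):
    """zp: tcp z at which part underside is on strips"""
    p=current_eef_pos(); movel([p[0],p[1],hz],v=.15)
    movel([*xy,hz],v=.25,ori=ori(yaw))
    movel([*xy,zp+.006],v=.15)
    h=movel([*xy,zp-.002],v=.02,force_limit=4)
    print("touch",h,current_eef_pos(),"want",zp,"F",current_contact_force())
def up(z=.13):
    p=current_eef_pos(); movel([p[0],p[1],z],v=.25)
E
python3 - <<'E'
from act import *
move_j([-.53,.183,0,2.116,0,.843,-.27])
print(current_time(),current_eef_pos(),current_tcp_rot())
xy=np.array([.4428,.2157])+D
movel([*xy,.13],v=.3,ori=ori(14.7))
print(current_joint_pos().round(2),current_time())
pick(xy,14.7,.027)
E
```

```text
4.6417 [0.41471897 0.17774661 0.28585919] [3.14122905e+00 9.09036878e-04 2.60751844e-01]
[-0.56  0.46 -0.01  2.21  0.01  0.47 -0.32] 5.3333
open 0.039769020491930165 z 0.026984450967856476 t 7.5333
```

Run:
```python
from act import *
open_jaws(); up(.033); grab(25); hold(.15)
z=current_eef_pos()[2]; print(z,current_opening(),current_time())
place(np.array([.6388,.2242])+D,0,z-.020)
print(current_time())
f=grab_frame("top");cv2.imwrite("pics/t1.png",cv2.resize(f["image"][115:275,200:360],None,fx=3.7,fy=3.7,interpolation=cv2.INTER_CUBIC))
```

```text
0.03298618057727552 0.04010136402420166 9.7917
touch True [0.63797353 0.22391305 0.01286864] want 0.012986180577275522 F [-0.67014134 -0.50262232  5.42272271]
12.6667
```

View pics/t1.png

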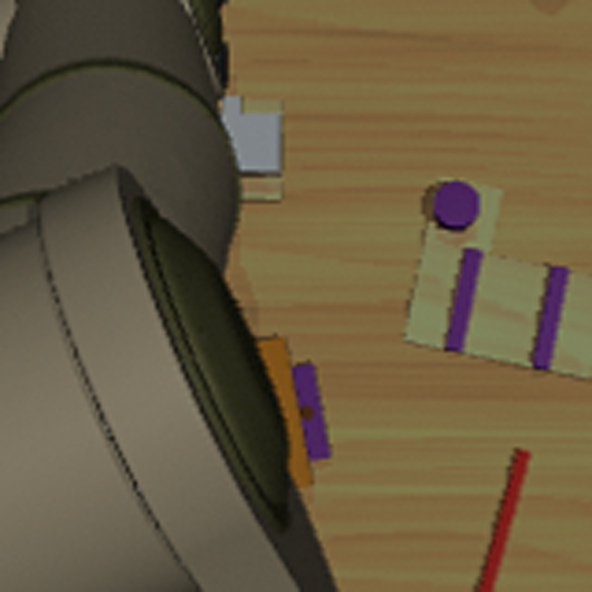

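Contact came at the expected height and the strip is on the rest. I'll release and check.

Run:
```python
from act import *
open_jaws(); up(.2)
p,r=current_eef_pos(),current_tcp_rot();f=wristpose(grab_frame("wrist"),p,r);pickle.dump(f,open("w1.pkl","wb"));cv2.imwrite("pics/w1.png",f["image"])
movel([.52,.0,.22],v=.4,ori=ori(14))
f=grab_frame("top");pickle.dump(f,open("top1.pkl","wb"));cv2.imwrite("pics/t2.png",cv2.resize(f["image"][125:265,205:305],None,fx=4.2,fy=4.2,interpolation=cv2.INTER_CUBIC))
print(current_time(),current_joint_pos().round(2))
```

```text
15.4833 [-0.12  0.35  0.01  2.06 -0.01  0.72  0.14]
```

View pics/w1.png

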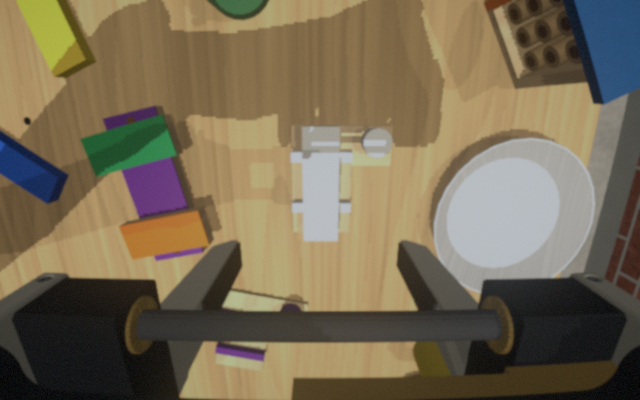

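View pics/t2.png

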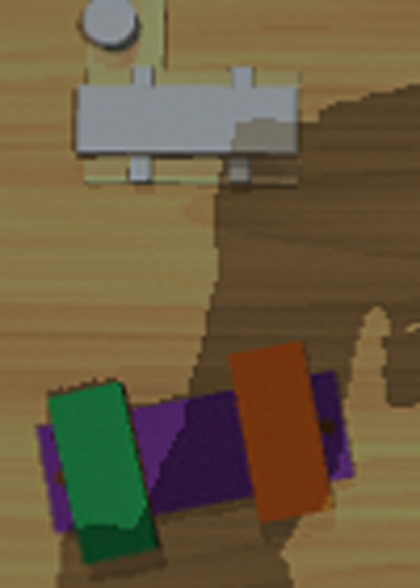

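```bash
cat > ev.py <<'E'
from h import *
from m import fit,cr
f=pickle.load(open("top1.pkl","rb"))
def C(p,z): return px2w(f,cr(p,4.2,(205,125)),z)
W=C([(77,88),(298,85),(298,153),(77,156)],.034); print("white part",fit(W,[(-65,20),(65,20),(65,-20),(-65,-20)]))
S=C([(133,67),(154,67),(232,67),(253,67),(130,182),(151,182),(229,183),(250,183)],.016)
M=[(36,-35),(24,-35),(-24,-35),(-36,-35),(36,35),(24,35),(-24,35),(-36,35)]
print("rest",fit(S,M))
z=.036
for n,p in dict(orange=[(229,356),(302,342),(332,508),(258,522)],green=[(48,395),(122,381),(159,548),(84,564)]).items():
    print(n,fit(C(p,z),[(-22,50),(22,50),(22,-50),(-22,-50)]))
print("purple",fit(C([(38,427),(335,371),(354,476),(56,532)],.018),[(-90,32),(90,32),(90,-32),(-90,-32)]))
E
python3 ev.py | tail -5
```

```text
white part (array([0.6374479 , 0.22432999]), np.float64(-88.92897596194888), np.float64(0.959828785386363))
rest (array([0.63826948, 0.22406081]), np.float64(89.87009965354777), np.float64(0.5624653624164977))
orange (array([0.4537686 , 0.16625557]), np.float64(-79.0876399426571), np.float64(0.9984989139062983))
green (array([0.42952333, 0.26934038]), np.float64(-76.81422325502712), np.float64(0.7733877634792385))
purple (array([0.44209762, 0.21773878]), np.float64(-78.85707630184129), np.float64(0.4862956607257496))
```

White sits within about 1 mm and 1° of its rest. Next is orange, which lies clear on top.

```bash
sed -i 's/^D=.*/D=np.array([-.0007,-.0003])/' act.py
python3 - <<'E'
from act import *
pick(np.array([.4538,.1662])+D,101.2,.022,F=25)
z=current_eef_pos()[2]
up(.06)
print(current_opening(),current_joint_pos().round(2))
f=grab_frame("scene");cv2.imwrite("pics/s1.png",f["image"][60:300,150:550])
E
```

```text
open 0.04352752011090861 z 0.02200186789986275 t 19.1
0.04388449973699101 [-0.28  0.59 -0.27  2.26  0.46  0.34  0.82]
```

View pics/s1.png

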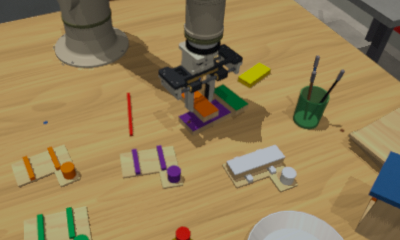

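The orange board is held level and lifted. Now I'll place it.

Run:
```python
from act import *
place(np.array([.4439,-.2286])+D,6.3,.020)
print(current_opening(),current_tcp_rot(),current_joint_pos().round(2),current_time())
open_jaws(); up(.2)
p,r=current_eef_pos(),current_tcp_rot();f=wristpose(grab_frame("wrist"),p,r);cv2.imwrite("pics/w2.png",f["image"])
f=grab_frame("top");pickle.dump(f,open("top2.pkl","wb"));cv2.imwrite("pics/t3.png",cv2.resize(f["image"][195:265,205:305],None,fx=7,fy=7,interpolation=cv2.INTER_CUBIC))
print(current_time())
```

```text
touch True [ 0.44365553 -0.22912899  0.01962609] want 0.02 F [0.68181885 1.18756235 3.40198061]
0.043330680414662606 [ 3.14083195e+00 -1.31293867e-03  1.10054725e-01] [ 0.36  0.67  0.01  2.26 -0.03  0.21  0.5 ] 22.9667
24.875
```

View pics/w2.png

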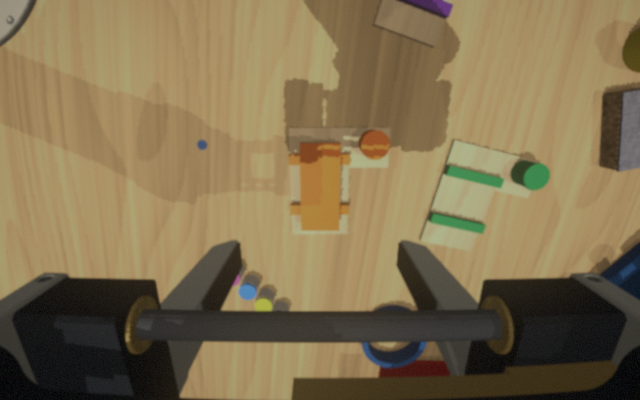

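View pics/t3.png

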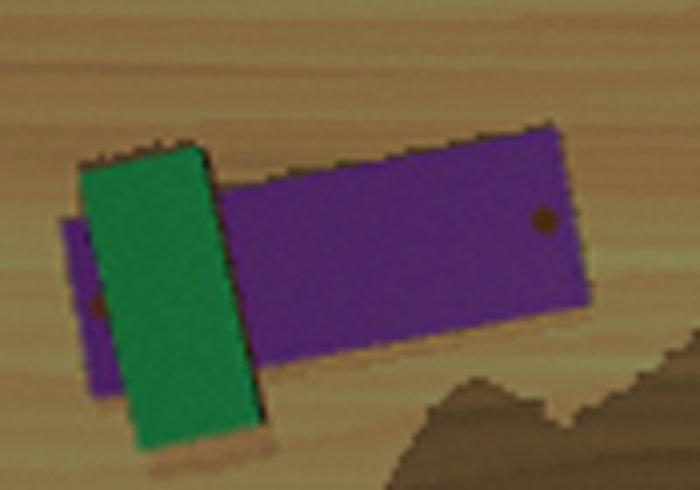

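```bash
python3 - <<'E' | tail -2
from h import *
from m import fit,cr
f=pickle.load(open("top2.pkl","rb"))
print("green",fit(px2w(f,cr([(80,170),(201,146),(263,425),(141,450)],7,(205,195)),.036),[(-22,50),(22,50),(22,-50),(-22,-50)]))
print("purple",fit(px2w(f,cr([(62,218),(555,126),(591,304),(93,399)],7,(205,195)),.018),[(-90,32),(90,32),(90,-32),(-90,-32)]))
E
python3 - <<'E'
from act import *
xy=np.array([.4297,.2695])+D
movel([*xy,.15],v=.4,ori=ori(103.2))
pick(xy,103.2,.022,F=25)
place(np.array([.6207,-.2284])+D,-6.2,.020)
print(current_opening(),current_tcp_rot(),current_joint_pos().round(2),current_time())
E
```

```text
green (array([0.42925713, 0.26974543]), np.float64(-76.67792608660467), np.float64(0.6714792970540784))
purple (array([0.44248016, 0.21822241]), np.float64(-78.76920953152948), np.float64(0.7765425891808619))
open 0.04382544046638687 z 0.02198906051286821 t 28.9083
touch True [ 0.62052716 -0.22886015  0.01986841] want 0.02 F [0.27835699 0.50380337 5.17618795]
0.04374652809973664 [ 3.14136760e+00 -1.40174455e-03 -1.08066962e-01] [ 0.23  0.77  0.06  1.88 -0.08  0.49  0.24] 33.15
```

Run:
```python
from act import *
open_jaws(); up(.2)
p,r=current_eef_pos(),current_tcp_rot();f=grab_frame("wrist");cv2.imwrite("pics/w3.png",f["image"])
f=grab_frame("top");pickle.dump(f,open("top3.pkl","wb"));cv2.imwrite("pics/t4.png",cv2.resize(f["image"][195:265,205:305],None,fx=7,fy=7,interpolation=cv2.INTER_CUBIC))
print(current_time())
```

```text
35.0583
```

View pics/w3.png

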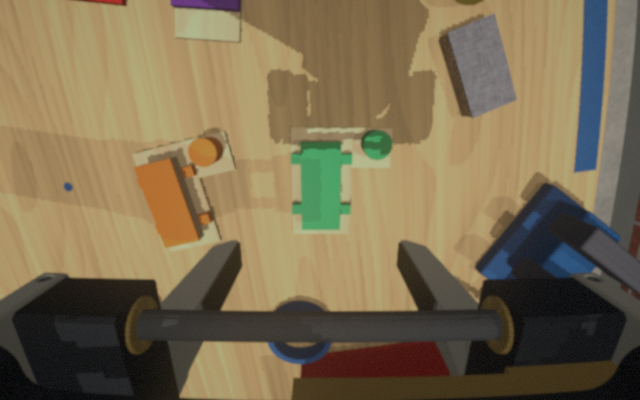

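View pics/t4.png

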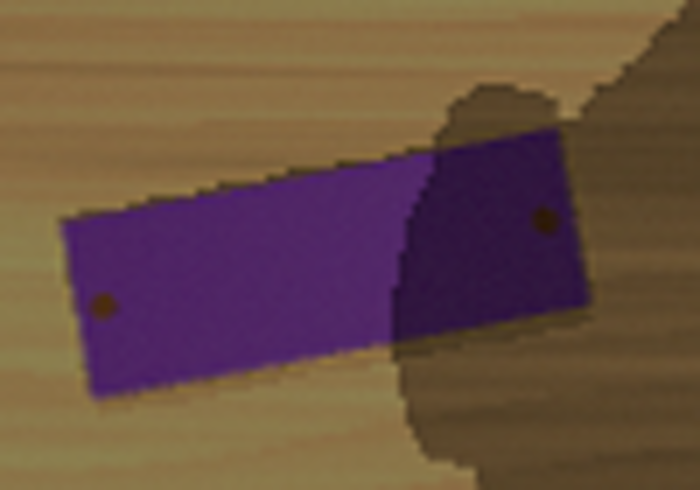

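Green and orange both sit centred, and purple is now free. I'll pick purple next.

Run:
```python
from act import *
xy=np.array([.4424,.2180])+D
movel([*xy,.15],v=.4,ori=ori(11.2))
pick(xy,11.2,.004,F=30)
place(np.array([.5288,.0054])+D,-10.6,.020)
print(current_opening(),current_tcp_rot(),current_time())
open_jaws(); up(.2)
f=grab_frame("wrist");cv2.imwrite("pics/w4.png",f["image"])
move_j([1.1,.599,0,1.599,0,.943,-.08])
f=grab_frame("top");pickle.dump(f,open("top4.pkl","wb"));im=f["image"];cv2.imwrite("pics/t5.png",cv2.resize(im[60:260,130:480],None,fx=2.28,fy=2.28,interpolation=cv2.INTER_CUBIC))
cv2.imwrite("pics/t6.png",cv2.resize(im[130:230,215:375],None,fx=5,fy=5,interpolation=cv2.INTER_CUBIC))
cv2.imwrite("pics/t7.png",cv2.resize(im[125:260,390:470],None,fx=4.4,fy=4.4,interpolation=cv2.INTER_CUBIC))
print(current_time(),current_eef_pos())
```

```text
open 0.06365784682736995 z 0.004175528640720405 t 38.5083
touch True [0.52866143 0.00514305 0.01997781] want 0.02 F [-0.82617337 -0.32145472  4.29244406]
0.06370440096873294 [-3.14115429e+00 -1.53339567e-03 -1.84842813e-01] 41.65
45.8583 [ 0.27894235 -0.66929631  0.21905539]
```

View pics/t5.png

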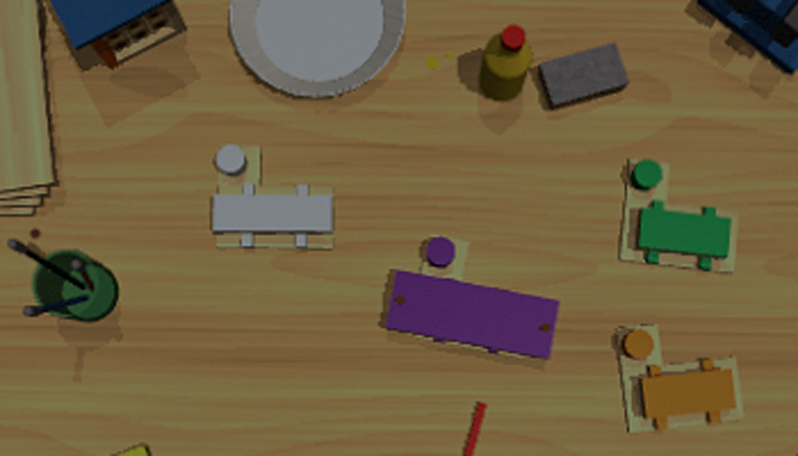

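View pics/t6.png

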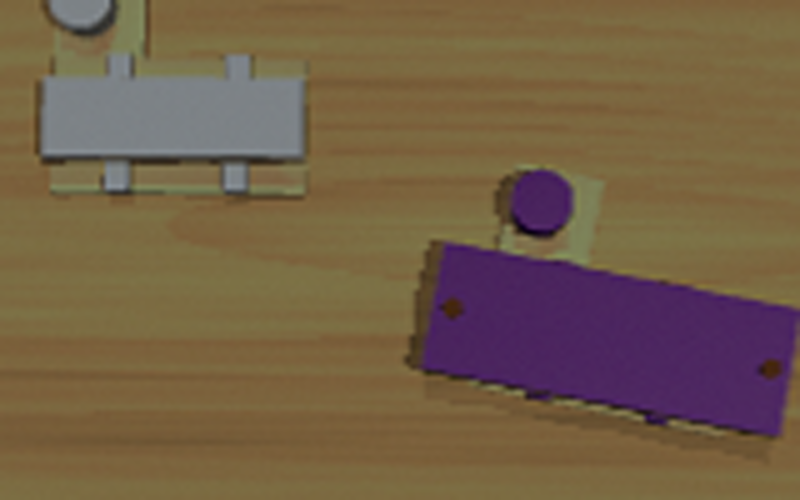

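View pics/t7.png

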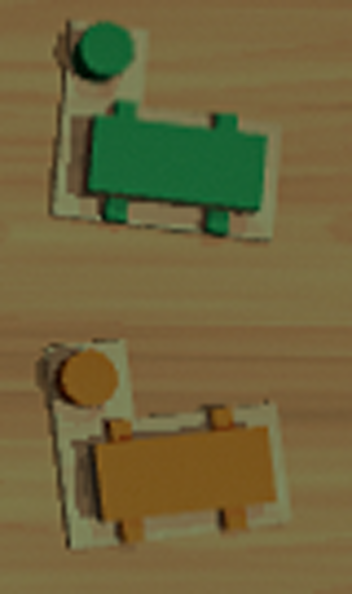

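View pics/w4.png

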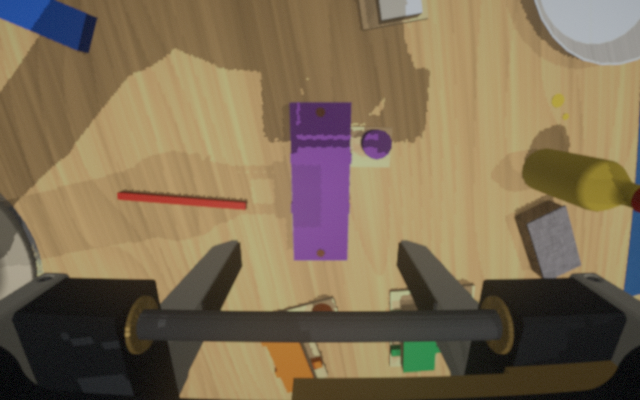

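```bash
python3 - <<'E' | tail -4
from h import *
from m import fit,cr,rest
f=pickle.load(open("top4.pkl","rb"))
def go(n,p,s,o,l,w): print(n,fit(px2w(f,cr(p,s,o),.034),[(-l/2,w/2),(l/2,w/2),(l/2,-w/2),(-l/2,-w/2)]))
go("white .6388 .2242",[(40,78),(305,76),(305,157),(41,159)],5,(215,130),130,40)
go("purple .5288 .0054 79.4",[(441,242),(799,309),(779,437),(424,371)],5,(215,130),180,64)
go("green .6208 -.2284 83.8",[(95,115),(267,136),(262,211),(88,193)],4.4,(390,125),100,44)
go("orange .4439 -.2286 96.3",[(95,447),(271,427),(277,500),(101,520)],4.4,(390,125),100,44)
E
```

```text
white .6388 .2242 (array([0.63797746, 0.22462642]), np.float64(-89.21750361856803), np.float64(1.674771046236867))
purple .5288 .0054 79.4 (array([0.52849975, 0.00630865]), np.float64(-99.94820171963937), np.float64(2.3076635194158452))
green .6208 -.2284 83.8 (array([ 0.61999839, -0.22801599]), np.float64(-95.69595965007284), np.float64(0.6003445879577685))
orange .4439 -.2286 96.3 (array([ 0.4441498 , -0.22964891]), np.float64(-83.90918399861846), np.float64(1.8789064665771238))
```

All four parts are within about 1 mm and 1° of their rests, the gripper is open and clear, and the bystanders haven't moved.

Run:
```python
from cell import *
print(current_time(),current_opening(),current_contact_force()); sign_off()
```

```text
45.8583 0.09304394389938006 [ 1.12795477 -0.85867456 -0.46630699]
the job is handed in; nothing more can be done
```

The stack is apart and the job was handed in at 45.9 s. I moved the white, orange, green and purple parts in that order. Each was carried tool-down to the rest of its own colour, lowered until a light touch (3–5 N) at the expected height, and released.

- **Placement:** in the last top picture all four parts lie painted face up across both strips. Their centres are within about 1 mm of the rest centres and their angles within about 1°. Single corner readings scattered by up to 2.3 mm.
- **Gripper and bystanders:** the gripper was open and clear of everything. The glue bottle and brush jar were still standing; I judged by eye that they hadn't moved, without measuring.
- **Disagreement:** the wrist and top cameras differed by about 3 mm at the start. Checking the wrist view against the fingertips put about 1.7 mm of that on its calibration, so I used the top camera with a small correction.
- **Regrip:** I let go of the white strip once before lifting it and regripped 6 mm higher, to keep the fingertips clear of the rest base.

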